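Set out evaporator flasks, vials and solvent for rinsing

ROBOT

A 6-joint arm with a two-finger parallel gripper is mounted at the origin on the work surface. World frame = base frame: x ahead of the robot, y to its left, z up, the work surface at z = 0. Lengths are in mm, angles in rad, forces in N, time in s.
With the tool pointing down it reaches from about 350 to 875 mm from the base axis. Payload 4.2 kg.
Tool frame: the origin (TCP) lies between the finger pads; the fingertips stand 25 mm ahead of it and the grasp point (between the pads) lies 6 mm ahead of it; z points along the fingers, y is the line along which they close (so a half turn about z gives the same grasp; the last joint's range is limited). The gripper opens to 85 mm and grips with 20 to 120 N. Pads are 22 mm wide; open, the fingers measure 114 mm over their backs; the gripper's body (76 mm by 85 mm) begins 54 mm behind the grasp point. The pads swing forward as they close: fully open they stand 13 mm farther back than shut.
Start: joints at [-0.998, 0.385, 0.008, 0, -1.194, -0.259], TCP at [192.937, -594.453, 256.312] pointing down, gripper open.
Joint ranges: [-3.14, 3.14], [-1.21, 2.06], [-1.07, 1.41], [-3.16, 2.05], [-2.99, -0.16], [-3.1, 3.1]. Speed limits (rad/s): [2.79, 2.79, 3.14, 3.14, 3.14, 3.14].

INTERFACE

Orientations are given as a unit quaternion [x, y, z, w].
In Python, from bench import arm gives the robot as it stands.
- The arm moves only by the shell command python3 -m pendant 'ROWS'. ROWS is JSON, a list of rows, each a list of 7 numbers: the shift along the tool's x, y, z in m, then the turn, a rotation vector about the tool's x, y, z in degrees, then the finger opening in m, from 0 to 0.0854. In form: [[x, y, z, wx, wy, wz, fingers], ...]. A call has 1 to 12 rows; each row shifts and turns the commanded pose from where the row before left it, along the tool's axes as they then stand; what a row does not reach is not made up. A row lasts 1/10 s, in which the tool goes at most 50 mm and 8.59 degrees, less where a joint would pass 70% of its speed; a pose out of reach is approached as far as the arm can. A call is refused whole if a number of a shift passes 0.05 or a number of a turn 8.59, either way. A call with a gripper value outside its range is refused whole. The fingers move at their own pace and stop on an object; the grip force is fixed at half the most. Time passes only in rows, so rows that do not move let the fingers close. It gives the time, the measured TCP pose, the force, the opening and the grip force at its end, in the units of the state.
- arm.read_state(): the state, without advancing time (a new reading comes with each control period).
- arm.get_image(name): name is "scene" or "top" or "wrist"; returns a dict with "image" (480x640x3 uint8, red, green, blue), "fx", "fy", "cx", "cy" (pixels), "xyz" and "rotation" of the camera in the world. Camera axes: x right, y down, z forward; pixel columns grow to the right and rows downward; lengths in mm; the calibration is good to about 2 mm. A picture is of the moment at which its call begins. There is no depth.
- arm.job_done(): hands the job in; it is judged then, once.
The state is a dict: "clock": time; "joints": joint angles; "joint_vel": joint speeds; "joint_efforts": joint torques, N m; "position": TCP position; "ee_rot": TCP orientation; "contact_force": force on the tool from outside, world axes, zero at the start; "wrist_torque": the same for the moment, N m; "gripper_width": finger opening in mm; "grasp_force": force on a finger pad.
Only numpy, scipy, OpenCV 4.12 (cv2) and the standard library are available. Lean on these libraries where they do the work, as an engineer would, in place of code of your own. Each camera call takes 0.05 s, during which the arm holds its last target. There are 200 camera calls.

TASK

Set out the two finished flasks for rinsing their residues into vials: seat the large clear flask (orange stopper) upright on the cork ring and the small amber flask (white stopper) upright on the black rubber ring. On the bench, stand each flask's vial (orange cap for the large flask, white cap for the small one) close in front of its ring, straight towards the robot and leaving no more than about two fingers' width of gap, and stand the blue-capped solvent bottle midway between the two rings so that it serves both. Set all the glass down gently without dropping it, and leave the spare flask with the green stopper undisturbed in the rack.

Things in the scene. Friction and masses are not known exactly. Their poses are not given: they have to be found in the camera images.
- flask_large: large round-bottom flask of clear glass with an orange stopper, upright in one hole of the rack. Origin at the lowest point of the bulb, z along the neck. Bulb: ball of 64 mm diameter (z 0 to 64 mm); neck: straight, 26 to 30 mm diameter, z 64 to 111 mm; stopper: 30 mm flange z 111 to 117, then a 19 mm knob up to z 129 mm. Take it by the neck. Mass 90 to 145 g.
- flask_small: small round-bottom flask of amber (brown) glass with a white stopper, upright in one hole of the rack. Origin at the lowest point of the bulb, z along the neck. Bulb: ball of 51 mm diameter (z 0 to 51 mm); neck: straight, 26 to 30 mm diameter, z 51 to 98 mm; stopper: 30 mm flange z 98 to 104, then a 19 mm knob up to z 116 mm. Take it by the neck. Mass 65 to 105 g.
- flask_spare: small round-bottom flask of clear glass with a green stopper, in the remaining hole of the rack; same shape and size as the small amber flask. It is not part of the job and stays in the rack.
- vial_orange: straight clear glass sample vial with an orange screw cap and a white label band, standing on the tray. Origin under its centre, z up. Glass 28 mm diameter, z 0 to 40 mm; cap 24 mm diameter, z 46 to 61 mm. 30 g.
- vial_white: the same kind of vial with a white screw cap, standing on the tray. Same sizes and origin as the orange-capped vial.
- bottle: small clear glass laboratory bottle with a ribbed blue screw cap and a white label band (the rinsing solvent), standing on the tray. Origin under its centre, z up. Body 46 mm diameter, z 0 to 58 mm, shoulder up to z 70 mm; cap 39 mm diameter, z 70 to 94 mm. 85 to 170 g. (The open glass beaker also on the tray, 42 mm wide and 60 mm high, is not part of the job.)
- ring_cork: support ring of natural light-brown cork for the large flask, lying flat on the bench: outside 84 mm, hole 52 mm, height 30 mm; its tacky underside holds it in place. Origin under its centre on the bench, z up; its x axis points away from the robot (world x), y to the robot's left. When the large flask sits in it, the flask's origin is 17 mm above the bench.
- ring_rubber: support ring of black rubber for the small flask, lying flat on the bench: outside 66 mm, hole 42 mm, height 25 mm; its tacky underside holds it in place. Origin under its centre on the bench, z up; axes as for the cork ring. One ring is on the left of the work place, the other on the right, 230 to 310 mm apart. When the small flask sits in it, the flask's origin is 14 mm above the bench.
- rack: blue plastic flask rack, fixed, at the left or right side of the work place: a board 265 mm (its x) by 85 mm (its y), top at 45 mm, with three 36 mm holes in a row at x = -85, 0 and 85 mm, one flask in each, in any order. The bulbs dip about 6 mm (large) or 7 mm (small) below the top of the board. Origin under its centre on the bench.
- tray: low dark grey plastic spill tray, fixed, on the other side of the work place: 260 mm (its x) by 200 mm (its y), rim 14 mm high, floor 4 mm thick. The two vials, the solvent bottle and a beaker stand on its floor, in any order, about 100 mm apart. Origin under its centre on the bench.

How it is judged:
By the outcome, as a careful person would: the job done as asked, in the order asked, and still so for the second after the job is handed in, with the robot touching nothing.
It also fails if it takes over 134 s, if anything falls off the work surface, if the arm or the gripper's body presses on something with over 40 N, if the wrist force passes 120 N, or if a joint passes its speed limit or range.

## Working session

There is one attempt and no reset: what is moved stays moved. The work goes in short steps, Python scripts to look and compute and a shell command to move; the robot and the scene stay as the last step left them, time stands still between calls to the robot, and variables do not carry over. Pictures are saved under pics/ and viewed, at most 14 in all, crops included, and the job is handed in when it is done.

```bash
mkdir -p pics; ls; python3 - <<'E'
from bench import arm
import cv2
for n in("scene","top"):
    d=arm.get_image(n); cv2.imwrite(f"pics/{n}0.png",d["image"][:,:,::-1]); print(n,d["fx"],d["cx"],d["cy"],d["xyz"],d["rotation"])
s=arm.read_state();print(s)
E
```

```text
pics
scene 580.8830349434112 320.3497431361629 235.80993805744245 [1054.73192622 -195.94651494 1060.17887684] [ 0.78047887  0.56649776 -0.15037009 -0.21753586]
top 558.6701228570349 323.0889709927273 249.4547821321021 [ 300.2594472    15.49364971 1111.61647816] [ 0.70731771 -0.70059678  0.07477358 -0.05722514]
{'clock': 0.1, 'joints': array([-9.98416296e-01,  3.85504718e-01,  6.72302335e-03, -4.19583399e-04,
       -1.19397466e+00, -2.58609838e-01]), 'joint_vel': array([-9.07003990e-05, -3.45237691e-03,  3.08993055e-03,  3.84895706e-04,
        9.87127544e-04, -5.98111644e-04]), 'joint_efforts': array([-8.20102050e-04, -3.93319559e+01,  1.88930708e+01,  4.19800356e+00,
       -2.57509637e-03,  1.15143393e-05]), 'position': array([ 192.77604344, -594.02423568,  255.30262326]), 'ee_rot': array([-1.56165805e-01,  9.87730349e-01,  9.75341696e-04, -2.17170527e-04]), 'contact_force': array([-0.0847625 ,  0.70103129, -0.22143872]), 'wrist_torque': array([-0.03272445, -0.00327318,  0.02730005]), 'grasp_force': 0.0, 'gripper_width': 85.60550791176759}
```

View pics/top0.png

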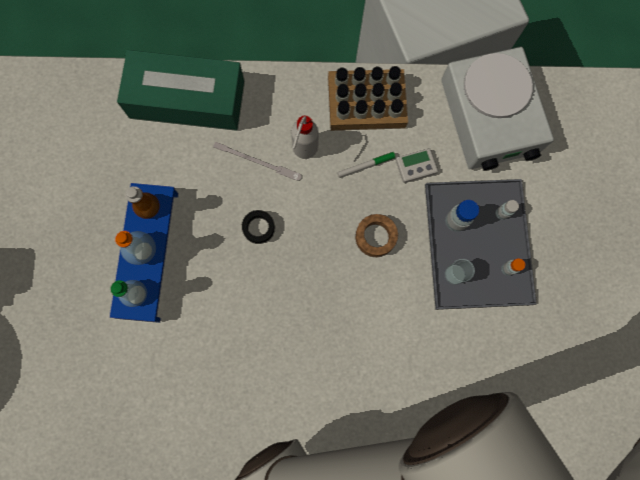

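View pics/scene0.png

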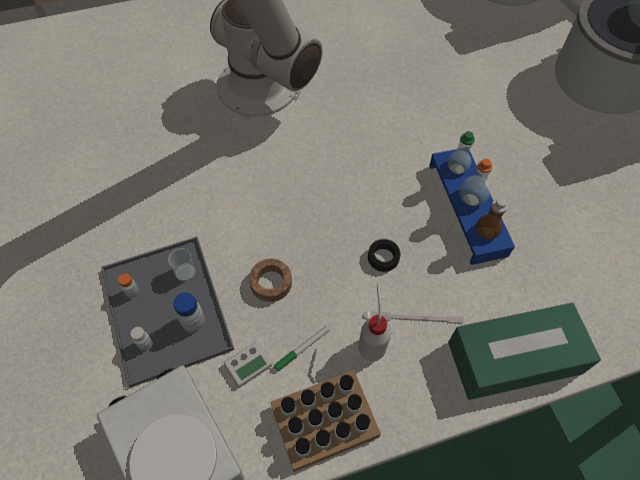

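```bash
cat > h.py <<'E'
import numpy as np, cv2
from scipy.spatial.transform import Rotation as R
from bench import arm
def ray(d,uv):
    v=np.array([(uv[0]-d["cx"])/d["fx"],(uv[1]-d["cy"])/d["fy"],1.]); v=R.from_quat(d["rotation"]).apply(v)
    return np.array(d["xyz"]),v/np.linalg.norm(v)
def plane(d,uv,z):
    o,v=ray(d,uv); return o+v*(z-o[2])/v[2]
def tri(a,ua,b,ub):
    o,v=ray(a,ua);p,w=ray(b,ub)
    s=np.linalg.lstsq(np.c_[v,-w],p-o,rcond=None)[0]
    A,B=o+v*s[0],p+w*s[1]; return (A+B)/2,np.linalg.norm(A-B)
HSV={"orange":((5,150,120),(18,255,255)),"blue":((100,120,60),(125,255,255)),"green":((50,120,50),(80,255,255)),
"white":((0,0,120),(180,70,255)),"cork":((5,60,50),(18,190,255)),"black":((0,0,0),(180,255,45))}
def blob(d,col,roi,show=None):
    x0,y0,x1,y1=roi; im=d["image"][y0:y1,x0:x1]
    m=cv2.inRange(cv2.cvtColor(im,cv2.COLOR_RGB2HSV),*HSV[col])
    n,l,s,c=cv2.connectedComponentsWithStats(m)
    k=1+np.argmax(s[1:,4]); mk=(l==k).astype(np.uint8)
    cs=max(cv2.findContours(mk,cv2.RETR_EXTERNAL,cv2.CHAIN_APPROX_NONE)[0],key=cv2.contourArea)
    e=cv2.fitEllipse(cs) if len(cs)>5 else None
    if show is not None: cv2.drawContours(show,[cs+np.array([x0,y0])],-1,(255,0,255),1)
    return c[k]+[x0,y0], s[k,4], e and (np.array(e[0])+[x0,y0],e[1])
E
cat > m.py <<'E'
from h import *
t=arm.get_image("top");s=arm.get_image("scene")
ti,si=t["image"].copy(),s["image"].copy()
L={"L stopper":("orange",(110,225,135,252),(472,152,498,178)),"spare":("green",(105,278,132,300),(455,128,480,148)),
"S stopper":("white",(122,183,146,203),(488,198,512,220)),
"v orange":("orange",(505,255,530,275),(112,268,136,292)),"v white":("white",(500,196,525,220),(126,322,150,352)),
"bottle":("blue",(452,195,485,228),(168,286,204,320)),"cork":("cork",(345,205,410,265),(240,250,300,308)),"rubber":("black",(236,204,280,248),(360,234,408,276))}
for k,(c,a,b) in L.items():
    A=blob(t,c,a,ti);B=blob(s,c,b,si)
    i=2 if k in("cork","rubber") else 0
    ua,ub=(A[2][0],B[2][0]) if i else (A[0],B[0])
    p,e=tri(t,ua,s,ub); print(k,A[1],B[1],p.round(1),"miss",e.round(1), A[2][1],B[2][1])
v=np.vstack([np.hstack([cv2.resize(ti[175:330,100:300],(400,310)),cv2.resize(ti[175:330,340:540],(400,310))]),
np.hstack([cv2.resize(si[120:265,350:530],(400,290)),cv2.resize(si[235:390,90:305],(400,290))])])
cv2.imwrite("pics/m.png",v[:,:,::-1])
E
python3 m.py
```

```text
L stopper 148 78 [495.5 341.  158.8] miss 0.1 (14.439942359924316, 14.89986801147461) (11.487287521362305, 12.076656341552734)
spare 169 90 [411.  346.5 141.1] miss 0.3 (14.073051452636719, 15.464198112487793) (10.609818458557129, 11.308514595031738)
S stopper 247 261 [584.6 342.5 135.8] miss 0.4 (17.53089714050293, 19.55497932434082) (17.09115982055664, 25.068567276000977)
v orange 133 106 [ 473.8 -384.    65.1] miss 2.1 (11.141609191894531, 13.410337448120117) (9.205085754394531, 12.646020889282227)
v white 111 124 [ 589.9 -378.2   66.7] miss 1.4 (10.550538063049316, 11.691645622253418) (10.84768009185791, 12.65473461151123)
bottle 380 366 [ 572.2 -282.2   93.5] miss 1.2 (19.623437881469727, 22.847761154174805) (19.663532257080078, 22.461423873901367)
cork 1023 1127 [ 538.  -117.9   18.6] miss 0.7 (41.23375701904297, 43.02960968017578) (41.85414505004883, 42.48549270629883)
rubber 541 613 [553.2 119.2  14.1] miss 1.2 (31.276615142822266, 32.40611267089844) (30.999988555908203, 31.447978973388672)
```

View pics/m.png

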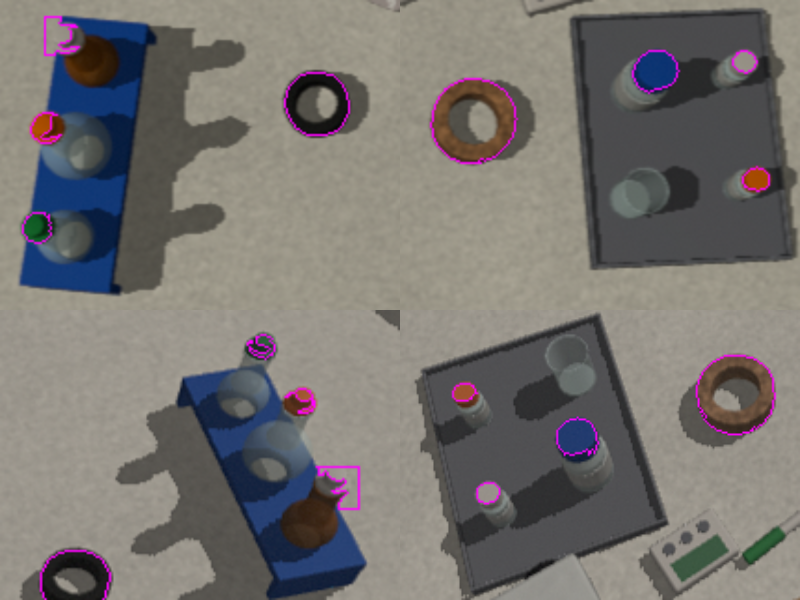

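The top view shows the rack on the left with the stoppers at amber/white (134,194), orange (123,239) and green (118,289). The rubber ring is at (258,227) and the cork ring at (377,236). In the tray, the blue bottle is at (467,211), the white vial at (512,208) and the orange vial at (518,266). Masks fit well except for the white stopper. Its position follows from the row pitch, roughly (580,336), and I'll check it with the wrist camera. First move: align the tool and go above the large flask.

```bash
python3 -m pendant '[[0,0,0,0,0,6,0.085],[0,0,0,0,0,6,0.085],[0,0,0,0,0,6,0.085],[-0.05,0,0,0,0,0,0.085],[-0.05,0.03,0,0,0,0,0.085],[-0.05,0.05,0,0,0,0,0.085],[-0.05,0.05,0,0,0,0,0.085],[-0.05,0.05,0,0,0,0,0.085],[-0.05,0.05,0,0,0,0,0.085],[0,0.05,0,0,0,0,0.085],[0,0.05,0,0,0,0,0.085],[0,0.05,0,0,0,0,0.085]]'
python3 -m pendant '[[0,0.05,0,0,0,0,0.085],[0,0.05,0,0,0,0,0.085],[0,0.05,0,0,0,0,0.085],[0,0.05,0,0,0,0,0.085],[0,0.05,0,0,0,0,0.085],[0,0.05,0,0,0,0,0.085],[0,0.05,0,0,0,0,0.085],[0,0.05,0,0,0,0,0.085],[0,0.04,0,0,0,0,0.085],[0,0.02,0,0,0,0,0.085],[0,0,0,0,0,0,0.085],[0,0,0,0,0,0,0.085]]'
python3 - <<'E'
from h import *
d=arm.get_image("wrist");cv2.imwrite("pics/w1.png",d["image"][:,:,::-1]);print(d["fx"],d["cx"],d["cy"],d["xyz"],R.from_quat(d["rotation"]).as_matrix().round(2))
E
```

```text
clock: 1.4
position: [427.3, -275.4, 255.9]
ee_rot: [0.0, 1.0, 0.0, -0.0]
contact_force: [1.1, 0.9, 1.1]
gripper_width: 85.1
grasp_force: 0.0
clock: 2.6
position: [427.2, 182.6, 256.0]
ee_rot: [-0.0, 1.0, -0.0, -0.0]
contact_force: [-0.5, 0.2, -0.5]
gripper_width: 84.4
grasp_force: 0.0
371.8668899409142 318.6388725742173 235.96194605685218 [349.6306411  183.58893579 373.2527331 ] [[-0.    0.95  0.31]
 [ 1.    0.   -0.  ]
 [-0.    0.31 -0.95]]
```

View pics/w1.png

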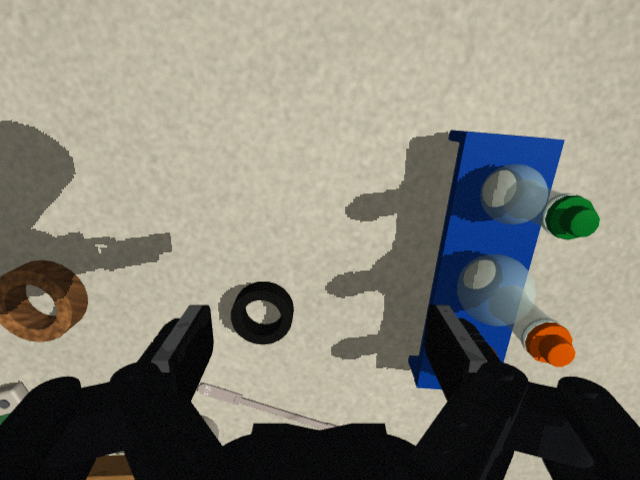

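The wrist view shows the orange stopper at (551,345), the green one at (573,217) and the rubber ring at (263,312). I'll move closer and triangulate the stoppers from two wrist positions.

```bash
cat > w.py <<'E'
from h import *
import sys
d=arm.get_image("wrist");np.save("w2.npy",d,allow_pickle=True);cv2.imwrite("pics/%s.png"%sys.argv[1],d["image"][:,:,::-1]);print(d["xyz"])
E
python3 - <<'E'
from h import *
d=arm.get_image("wrist");np.save("w1.npy",d,allow_pickle=True)
E
python3 -m pendant '[[-0.02,0.04,0,0,0,0,0.085],[-0.02,0.04,0,0,0,0,0.085],[0,0.04,0,0,0,0,0.085],[0,0.02,0,0,0,0,0.085],[0,0.02,0,0,0,0,0.085],[0,0,0,0,0,0,0.085],[0,0,0,0,0,0,0.085]]'
python3 w.py w2
python3 - <<'E'
from h import *
a=np.load("w1.npy",allow_pickle=True).item();b=np.load("w2.npy",allow_pickle=True).item();t=arm.get_image("top")
for c in("orange","green"):
    A=blob(a,c,(450,100,640,400));B=blob(b,c,(150,50,500,400));print(c,A[0],A[1],B[0],B[1],tri(a,A[0],b,B[0]))
A=blob(a,"black",(222,275,300,350)); 
for z in(12.5,25):print(A[2],plane(a,A[2][0],z))
E
```

```text
clock: 3.4
position: [467.4, 341.9, 256.3]
ee_rot: [0.0, 1.0, -0.0, -0.0]
contact_force: [-0.1, 0.4, -0.4]
gripper_width: 85.0
grasp_force: 0.0
[389.78091345 342.97433946 373.52090803]
orange [559.86267606 345.23122066] 852 [319.0268511  290.22294548] 1229 (array([494.32944696, 342.93867033, 160.33846265]), np.float64(0.09861467302320405))
green [576.64984227 217.86514196] 1268 [326.78311163 154.07865818] 1729 (array([411.49688163, 347.63091908, 143.37273106]), np.float64(0.21264306092861193))
(array([262.70802307, 312.52282715]), (60.55087661743164, 62.322784423828125)) [553.5255033 121.5611971  12.5      ]
(array([262.70802307, 312.52282715]), (60.55087661743164, 62.322784423828125)) [546.4635557  123.69269893  25.        ]
```

View pics/w2.png

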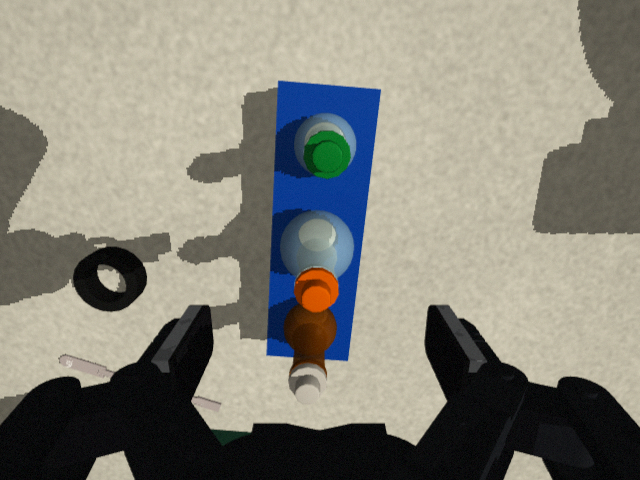

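The wrist view confirms the large stopper at (319,290), i.e. world (495,342), with the amber one behind it at (308,380). Descend and grip the large flask.

```bash
python3 -m pendant '[[-0.028,0,0,0,0,0,0.085],[0,0,0.03,0,0,0,0.085],[0,0,0.03,0,0,0,0.085],[0,0,0.03,0,0,0,0.085],[0,0,0.02,0,0,0,0.085],[0,0,0.016,0,0,0,0.085],[0,0,0,0,0,0,0.085],[0,0,0,0,0,0,0.085]]'
python3 -m pendant '[[0,0,0,0,0,0,0.06],[0,0,0,0,0,0,0.045],[0,0,0,0,0,0,0.035],[0,0,0,0,0,0,0.02],[0,0,0,0,0,0,0.01],[0,0,0,0,0,0,0.01],[0,0,0,0,0,0,0.01],[0,0,0,0,0,0,0.01]]'
```

```text
clock: 4.3
position: [495.9, 342.1, 131.0]
ee_rot: [0.0, 1.0, 0.0, 0.0]
contact_force: [0.6, -0.4, 0.6]
gripper_width: 85.4
grasp_force: 0.0
clock: 5.1
position: [495.7, 342.4, 130.9]
ee_rot: [0.0, 1.0, -0.0, 0.0]
contact_force: [-1.3, -2.8, 5.2]
gripper_width: 24.7
grasp_force: 58.2
```

```bash
python3 -m pendant '[[0,0,-0.005,0,0,0,0.01],[0,0,-0.015,0,0,0,0.01],[0,0,-0.025,0,0,0,0.01],[0,0,-0.025,0,0,0,0.01],[0,-0.01,-0.01,0,0,0,0.01],[0,-0.025,0,0,0,0,0.01],[0,-0.04,0,0,0,0,0.01],[0,-0.045,0,0,0,0,0.01],[0,-0.045,0,0,0,0,0.01],[-0.01,-0.045,0,0,0,0,0.01],[-0.01,-0.045,0,0,0,0,0.01],[-0.01,-0.045,0,0,0,0,0.01]]'
python3 -m pendant '[[-0.01,-0.045,0,0,0,0,0.01],[0,-0.045,0,0,0,0,0.01],[0,-0.035,0,0,0,0,0.01],[0,-0.02,0,0,0,0,0.01],[0,-0.01,0,0,0,0,0.01],[0,0,0,0,0,0,0.01],[0,0,0,0,0,0,0.01]]'
cat > c.py <<'E'
from h import *
import sys
from m2 import *
E
python3 w.py w3; python3 - <<'E'
from h import *
d=np.load("w2.npy",allow_pickle=True).item();o=d["image"].copy();s=arm.get_image("scene")
cv2.imwrite("pics/w3.png",np.hstack([cv2.resize(o[:,:,::-1],(400,300)),cv2.resize(s["image"][:,:,::-1][180:330,180:380],(400,300))]))
E
```

```text
clock: 6.3
position: [524.7, 40.5, 209.5]
ee_rot: [0.0, 1.0, 0.0, -0.001]
contact_force: [1.3, 0.3, -0.3]
gripper_width: 24.8
grasp_force: 58.5
clock: 7.0
position: [535.2, -111.9, 209.9]
ee_rot: [0.0, 1.0, 0.0, -0.0]
contact_force: [-1.0, 0.4, -2.5]
gripper_width: 24.8
grasp_force: 58.6
[ 457.59995815 -110.92968843  327.11443898]
```

View pics/w3.png

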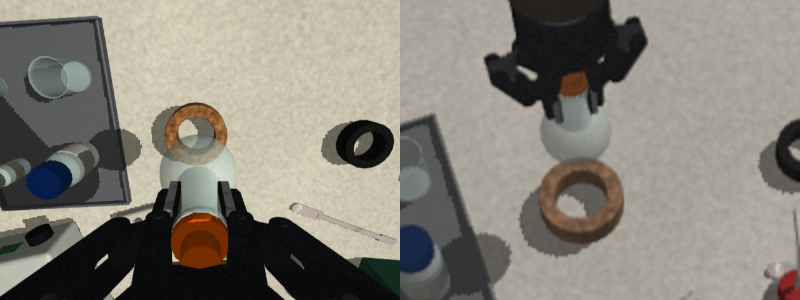

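The flask hangs upright. The cork ring appears centred about 4 mm left of the tool column. The two measurements average to (538,-116.5). Lower to just above seating.

```bash
python3 -m pendant '[[-0.003,-0.005,0.01,0,0,0,0.01],[0,0,0.025,0,0,0,0.01],[0,0,0.025,0,0,0,0.01],[0,0,0.02,0,0,0,0.01],[0,0,0.01,0,0,0,0.01],[0,0,0.005,0,0,0,0.01],[0,0,0,0,0,0,0.01],[0,0,0,0,0,0,0.01]]'
python3 -m pendant '[[0,0,0.002,0,0,0,0.01],[0,0,0.002,0,0,0,0.01],[0,0,0,0,0,0,0.01],[0,0,0,0,0,0,0.01]]'
```

```text
clock: 7.9
position: [539.2, -117.3, 116.1]
ee_rot: [-0.0, 1.0, -0.0, 0.001]
contact_force: [0.2, -0.2, -0.7]
gripper_width: 24.6
grasp_force: 58.6
clock: 8.3
position: [538.4, -117.5, 111.5]
ee_rot: [0.0, 1.0, -0.0, 0.0]
contact_force: [-0.5, -0.5, -0.7]
gripper_width: 24.8
grasp_force: 58.6
```

```bash
python3 -m pendant '[[0,0,0.001,0,0,0,0.01],[0,0,0,0,0,0,0.01]]'; python3 -m pendant '[[0,0,0.001,0,0,0,0.01],[0,0,0,0,0,0,0.01]]';python3 -m pendant '[[0,0,0.001,0,0,0,0.01],[0,0,0,0,0,0,0.01],[0,0,0,0,0,0,0.01]]'
```

```text
clock: 8.5
position: [538.5, -117.4, 110.5]
ee_rot: [0.0, 1.0, 0.0, 0.0]
contact_force: [-0.3, 1.1, 0.4]
gripper_width: 24.4
grasp_force: 58.6
clock: 8.7
position: [538.6, -117.4, 110.1]
ee_rot: [-0.0, 1.0, -0.0, 0.0]
contact_force: [-1.9, 0.5, 4.8]
gripper_width: 25.2
grasp_force: 58.9
clock: 9.0
position: [538.7, -117.3, 109.9]
ee_rot: [-0.0, 1.0, -0.0, 0.001]
contact_force: [-2.2, 2.4, 8.6]
gripper_width: 24.7
grasp_force: 59.4
```

Contact is at the expected height. Release gradually and rise.

```bash
python3 -m pendant '[[0,0,0,0,0,0,0.028],[0,0,0,0,0,0,0.03],[0,0,0,0,0,0,0.033],[0,0,0,0,0,0,0.04],[0,0,0,0,0,0,0.06],[0,0,0,0,0,0,0.085],[0,0,0,0,0,0,0.085],[0,0,-0.01,0,0,0,0.085],[0,0,-0.03,0,0,0,0.085],[0,0,-0.04,0,0,0,0.085],[0,0,-0.04,0,0,0,0.085],[0,0,-0.02,0,0,0,0.085]]'
python3 -m pendant '[[0,0.03,0,0,0,0,0.085],[0,0.05,0,0,0,0,0.085],[0,0.05,0,0,0,0,0.085],[0,0.05,0,0,0,0,0.085],[0,0.05,0,0,0,0,0.085],[0,0.05,0,0,0,0,0.085],[0,0.05,0,0,0,0,0.085],[0,0.05,0,0,0,0,0.085],[0,0.04,0,0,0,0,0.085],[0,0.03,0,0,0,0,0.085],[0,0,0,0,0,0,0.085],[0,0,0,0,0,0,0.085]]'
python3 w.py w4; python3 - <<'E'
from h import *
d=np.load("w2.npy",allow_pickle=True).item();o=d["image"].copy();s=arm.get_image("top")
HSV["amber"]=((5,150,40),(18,255,115))
A=blob(d,"white",(250,270,380,440),o);print(A, plane(d,A[0],147),plane(d,A[0],152))
cv2.imwrite("pics/w4.png",np.hstack([cv2.resize(o[:,:,::-1],(400,300)),cv2.resize(s["image"][:,:,::-1][175:325,300:500],(400,300))]))
E
```

```text
clock: 10.2
position: [539.8, -117.7, 253.4]
ee_rot: [-0.0, 1.0, -0.0, 0.004]
contact_force: [0.4, -0.4, -0.7]
gripper_width: 85.1
grasp_force: 0.0
clock: 11.4
position: [538.2, 333.0, 248.5]
ee_rot: [-0.0, 1.0, -0.0, -0.0]
contact_force: [-0.0, 0.1, 0.3]
gripper_width: 84.9
grasp_force: 0.0
[460.63651032 333.95519019 365.70250461]
(array([317.1552219 , 343.02443512]), np.int32(13587), (array([323.20619965, 344.81783295]), (134.5929718017578, 162.5079345703125))) [607.68217773 332.92971695 147.        ] [604.32040399 332.95316143 152.        ]
```

View pics/w4.png

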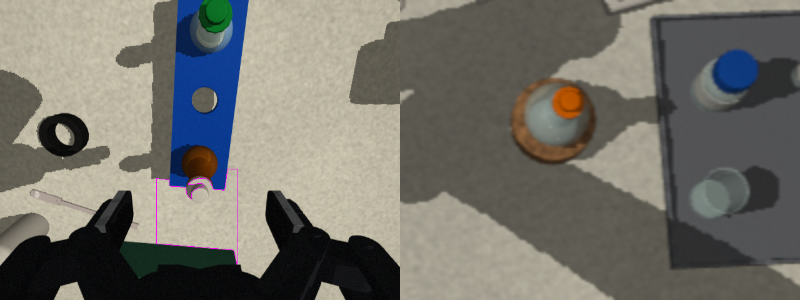

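The large flask sits upright in the cork ring (top view). The white stopper at (320,305) in the wrist view gives the amber flask at about (580,335). Descend and grip.

```bash
python3 -m pendant '[[-0.03,0.002,0,0,0,0,0.085],[-0.012,0,0.02,0,0,0,0.085],[0,0,0.03,0,0,0,0.085],[0,0,0.03,0,0,0,0.085],[0,0,0.03,0,0,0,0.085],[0,0,0.015,0,0,0,0.085],[0,0,0.006,0,0,0,0.085],[0,0,0,0,0,0,0.085],[0,0,0,0,0,0,0.085]]'
python3 -m pendant '[[0,0,0,0,0,0,0.06],[0,0,0,0,0,0,0.045],[0,0,0,0,0,0,0.035],[0,0,0,0,0,0,0.02],[0,0,0,0,0,0,0.01],[0,0,0,0,0,0,0.01],[0,0,0,0,0,0,0.01],[0,0,0,0,0,0,0.01]]'
```

```text
clock: 12.4
position: [581.4, 334.5, 118.9]
ee_rot: [0.0, 1.0, 0.001, 0.001]
contact_force: [-0.8, 0.4, 0.0]
gripper_width: 85.2
grasp_force: 0.0
clock: 13.2
position: [580.7, 334.4, 117.6]
ee_rot: [0.0, 1.0, -0.0, 0.0]
contact_force: [0.3, -1.2, 3.0]
gripper_width: 24.7
grasp_force: 58.5
```

```bash
python3 -m pendant '[[0,0,-0.005,0,0,0,0.01],[0,0,-0.015,0,0,0,0.01],[0,0,-0.025,0,0,0,0.01],[0,0,-0.025,0,0,0,0.01],[0,-0.01,-0.01,0,0,0,0.01],[0,-0.025,0,0,0,0,0.01],[0.01,-0.04,0,0,0,0,0.01],[0.01,-0.045,0,0,0,0,0.01],[0.007,-0.045,0,0,0,0,0.01],[0,-0.03,0,0,0,0,0.01],[0,-0.015,0,0,0,0,0.01],[0,-0.005,0,0,0,0,0.01]]'
python3 -m pendant '[[0,0,0,0,0,0,0.01],[0,0,0,0,0,0,0.01]]'
python3 w.py w5; python3 - <<'E'
from h import *
d=np.load("w2.npy",allow_pickle=True).item();s=arm.get_image("scene")
cv2.imwrite("pics/w5.png",np.hstack([cv2.resize(d["image"][:,:,::-1],(400,300)),cv2.resize(s["image"][:,:,::-1][150:300,230:430],(400,300))]))
E
```

```text
clock: 14.4
position: [553.1, 118.0, 197.0]
ee_rot: [0.001, 1.0, 0.0, -0.0]
contact_force: [1.0, 0.1, -1.1]
gripper_width: 24.8
grasp_force: 58.8
clock: 14.6
position: [553.7, 120.5, 197.1]
ee_rot: [-0.0, 1.0, 0.0, 0.0]
contact_force: [-0.7, 0.5, -0.9]
gripper_width: 24.6
grasp_force: 58.8
[476.12093578 121.44806904 314.21785727]
```

View pics/w5.png

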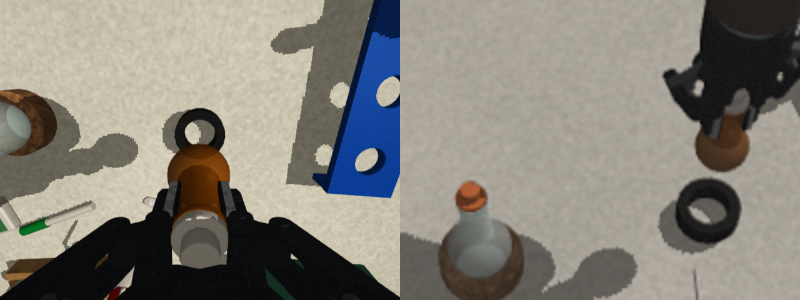

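The amber flask is held upright over the rubber ring (centre column about 320 px, aligned). Lower it.

```bash
python3 -m pendant '[[0,0,0.01,0,0,0,0.01],[0,0,0.025,0,0,0,0.01],[0,0,0.025,0,0,0,0.01],[0,0,0.025,0,0,0,0.01],[0,0,0.01,0,0,0,0.01],[0,0,0.004,0,0,0,0.01],[0,0,0,0,0,0,0.01],[0,0,0,0,0,0,0.01]]'
python3 -m pendant '[[0,0,0.002,0,0,0,0.01],[0,0,0,0,0,0,0.01],[0,0,0,0,0,0,0.01]]';python3 -m pendant '[[0,0,0.001,0,0,0,0.01],[0,0,0,0,0,0,0.01]]'; python3 -m pendant '[[0,0,0.001,0,0,0,0.01],[0,0,0,0,0,0,0.01]]'
```

```text
clock: 15.5
position: [554.3, 120.0, 99.4]
ee_rot: [-0.0, 1.0, 0.0, 0.001]
contact_force: [0.3, 0.2, -0.7]
gripper_width: 24.7
grasp_force: 58.8
clock: 15.8
position: [553.8, 119.7, 96.9]
ee_rot: [0.0, 1.0, 0.0, 0.001]
contact_force: [0.2, 0.0, 0.3]
gripper_width: 24.6
grasp_force: 58.8
clock: 16.0
position: [553.9, 119.9, 96.2]
ee_rot: [0.0, 1.0, 0.0, 0.001]
contact_force: [-1.1, 1.9, 3.8]
gripper_width: 24.8
grasp_force: 58.8
clock: 16.2
position: [554.0, 120.1, 95.8]
ee_rot: [-0.0, 1.0, 0.0, 0.001]
contact_force: [-3.1, 2.1, 7.4]
gripper_width: 24.6
grasp_force: 59.3
```

Contact is about 2 mm early with a sideways force (-x, +y), so nudge that way and continue.

```bash
python3 -m pendant '[[0.0015,0.001,0,0,0,0,0.01],[0,0,0,0,0,0,0.01]]'; python3 -m pendant '[[0.001,0,0,0,0,0,0.01],[0,0,0.001,0,0,0,0.01],[0,0,0,0,0,0,0.01]]'
```

```text
clock: 16.4
position: [552.4, 121.0, 94.6]
ee_rot: [0.0, 1.0, 0.0, 0.001]
contact_force: [-0.2, 1.2, 1.6]
gripper_width: 24.7
grasp_force: 58.9
clock: 16.7
position: [552.2, 121.3, 94.1]
ee_rot: [-0.0, 1.0, 0.001, 0.001]
contact_force: [1.3, 2.3, 3.7]
gripper_width: 24.8
grasp_force: 58.9
```

```bash
python3 -m pendant '[[0,0,0,0,0,0,0.028],[0,0,0,0,0,0,0.03],[0,0,0,0,0,0,0.033],[0,0,0,0,0,0,0.04],[0,0,0,0,0,0,0.06],[0,0,0,0,0,0,0.085],[0,0,0,0,0,0,0.085],[0,0,-0.01,0,0,0,0.085],[0,0,-0.03,0,0,0,0.085],[0,0,-0.04,0,0,0,0.085],[0,0,-0.04,0,0,0,0.085],[0,0,-0.03,0,0,0,0.085]]'
python3 -m pendant '[[0,-0.03,0,0,0,0,0.085],[0,-0.05,0,0,0,0,0.085],[0.01,-0.05,0,0,0,0,0.085],[0.02,-0.05,0,0,0,0,0.085],[0.02,-0.05,0,0,0,0,0.085],[0.02,-0.05,0,0,0,0,0.085],[0.02,-0.05,0,0,0,0,0.085],[0.02,-0.05,0,0,0,0,0.085],[0,-0.05,0,0,0,0,0.085],[0,-0.04,0,0,0,0,0.085],[0,-0.02,0,0,0,0,0.085],[0,-0.015,0,0,0,0,0.085]]'
python3 -m pendant '[[0,0,0,0,0,0,0.085],[0,0,0,0,0,0,0.085]]'
python3 w.py w6; python3 - <<'E'
from h import *
d=np.load("w2.npy",allow_pickle=True).item();s=arm.get_image("top")
cv2.imwrite("pics/w6.png",np.hstack([cv2.resize(d["image"][:,:,::-1],(400,300)),cv2.resize(s["image"][:,:,::-1][155:305,210:410],(400,300))]))
for c in("orange","blue"):
    A=blob(d,c,(0,0,640,420)); print(c,A[0],A[1],plane(d,A[0],60 if c=="orange" else 90))
E
```

```text
clock: 17.9
position: [551.5, 120.7, 247.2]
ee_rot: [-0.0, 1.0, 0.001, 0.002]
contact_force: [0.1, 0.4, -0.2]
gripper_width: 85.0
grasp_force: 0.0
clock: 19.1
position: [447.7, -367.3, 243.8]
ee_rot: [0.001, 1.0, -0.0, 0.0]
contact_force: [0.1, -0.6, -0.2]
gripper_width: 85.1
grasp_force: 0.0
clock: 19.3
position: [448.1, -365.1, 243.5]
ee_rot: [0.0, 1.0, 0.0, 0.0]
contact_force: [0.2, 0.5, -0.1]
gripper_width: 84.9
grasp_force: 0.0
[ 370.45648067 -364.11851757  360.6665576 ]
orange [297.08024691 244.32561728] 648 [ 474.89106937 -382.68874231   60.        ]
blue [414.06464924 364.94566713] 1454 [ 574.30663427 -282.04133336   90.        ]
```

View pics/w6.png

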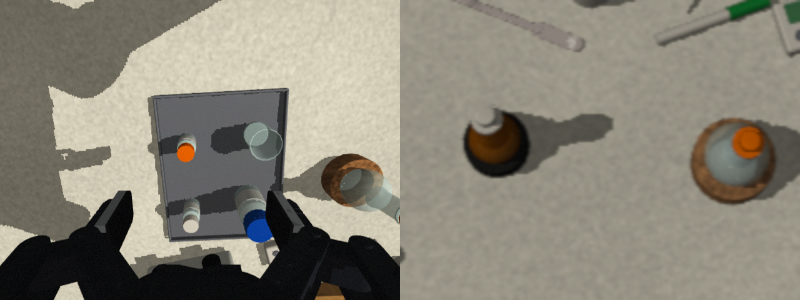

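Both flasks are seated upright (top view), with the orange vial cap at (297,244) → (474.5,-383.5). Grip it.

```bash
python3 -m pendant '[[-0.02,-0.018,0.01,0,0,0,0.085],[-0.006,0,0.04,0,0,0,0.085],[0,0,0.04,0,0,0,0.07],[0,0,0.04,0,0,0,0.07],[0,0,0.035,0,0,0,0.07],[0,0,0.02,0,0,0,0.07],[0,0,0.012,0,0,0,0.07],[0,0,0.004,0,0,0,0.07],[0,0,0,0,0,0,0.07],[0,0,0,0,0,0,0.07]]'
python3 -m pendant '[[0,0,0,0,0,0,0.055],[0,0,0,0,0,0,0.045],[0,0,0,0,0,0,0.035],[0,0,0,0,0,0,0.025],[0,0,0,0,0,0,0.02],[0,0,0,0,0,0,0.015],[0,0,0,0,0,0,0.015],[0,0,0,0,0,0,0.015]]'
```

```text
clock: 20.4
position: [475.1, -383.8, 43.8]
ee_rot: [-0.0, 1.0, -0.001, 0.001]
contact_force: [-0.2, 1.0, 0.6]
gripper_width: 70.0
grasp_force: 0.0
clock: 21.2
position: [474.4, -383.8, 43.0]
ee_rot: [0.0, 1.0, -0.0, 0.0]
contact_force: [-0.6, 1.3, 5.2]
gripper_width: 25.9
grasp_force: 58.8
```

```bash
python3 -m pendant '[[0,0,-0.005,0,0,0,0.015],[0,0,-0.02,0,0,0,0.015],[0,0,-0.035,0,0,0,0.015],[0,0,-0.035,0,0,0,0.015],[0,0,-0.015,0,0,0,0.015],[0,0.02,0,0,0,0,0.015],[0,0.04,0,0,0,0,0.015],[0.005,0.045,0,0,0,0,0.015],[0.005,0.045,0,0,0,0,0.015],[0.003,0.045,0,0,0,0,0.015],[0,0.04,0,0,0,0,0.015],[0,0.02,0,0,0,0,0.015]]'
python3 -m pendant '[[0,0.01,0,0,0,0,0.015],[0,0,0,0,0,0,0.015],[0,0,0,0,0,0,0.015]]'
```

```text
clock: 22.4
position: [460.6, -126.1, 152.3]
ee_rot: [-0.001, 1.0, 0.0, -0.0]
contact_force: [0.1, 0.3, -0.3]
gripper_width: 25.9
grasp_force: 59.1
clock: 22.7
position: [461.3, -119.0, 152.2]
ee_rot: [0.0, 1.0, -0.0, -0.0]
contact_force: [-0.0, 0.3, -0.5]
gripper_width: 26.3
grasp_force: 59.1
```

Shift 2 mm and lower to the bench (contact expected at TCP of about 39).

```bash
python3 -m pendant '[[0,0.002,0.01,0,0,0,0.015],[0,0,0.03,0,0,0,0.015],[0,0,0.03,0,0,0,0.015],[0,0,0.025,0,0,0,0.015],[0,0,0.01,0,0,0,0.015],[0,0,0.004,0,0,0,0.015],[0,0,0,0,0,0,0.015],[0,0,0,0,0,0,0.015]]'
python3 -m pendant '[[0,0,0.002,0,0,0,0.015],[0,0,0,0,0,0,0.015]]';python3 -m pendant '[[0,0,0.001,0,0,0,0.015],[0,0,0,0,0,0,0.015]]';python3 -m pendant '[[0,0,0.001,0,0,0,0.015],[0,0,0,0,0,0,0.015]]'
```

```text
clock: 23.5
position: [462.1, -116.7, 44.2]
ee_rot: [0.0, 1.0, 0.0, 0.001]
contact_force: [0.4, -0.3, -1.0]
gripper_width: 25.8
grasp_force: 59.0
clock: 23.7
position: [461.6, -116.5, 41.9]
ee_rot: [0.0, 1.0, 0.0, 0.001]
contact_force: [0.6, 0.6, -0.8]
gripper_width: 25.7
grasp_force: 59.0
clock: 23.9
position: [461.3, -116.5, 40.5]
ee_rot: [0.0, 1.0, 0.0, 0.0]
contact_force: [-0.1, 0.2, -0.4]
gripper_width: 25.7
grasp_force: 59.0
clock: 24.1
position: [461.2, -116.5, 39.3]
ee_rot: [0.0, 1.0, 0.0, -0.0]
contact_force: [-0.7, -0.7, 0.3]
gripper_width: 26.0
grasp_force: 59.0
```

```bash
python3 -m pendant '[[0,0,0.001,0,0,0,0.015],[0,0,0,0,0,0,0.015]]'
```

```text
clock: 24.3
position: [461.4, -116.5, 39.0]
ee_rot: [-0.0, 1.0, -0.0, 0.0]
contact_force: [-1.5, 0.3, 5.8]
gripper_width: 25.8
grasp_force: 59.7
```

```bash
python3 -m pendant '[[0,0,0,0,0,0,0.029],[0,0,0,0,0,0,0.031],[0,0,0,0,0,0,0.035],[0,0,0,0,0,0,0.045],[0,0,0,0,0,0,0.06],[0,0,0,0,0,0,0.06],[0,0,-0.01,0,0,0,0.06],[0,0,-0.03,0,0,0,0.06],[0,0,-0.05,0,0,0,0.06],[0,0,-0.05,0,0,0,0.07],[0,0,-0.05,0,0,0,0.08],[0,0,-0.02,0,0,0,0.085]]'
python3 -m pendant '[[0,-0.03,0,0,0,0,0.085],[0,-0.05,0,0,0,0,0.085],[0,-0.05,0,0,0,0,0.085],[-0.03,-0.05,0,0,0,0,0.085],[-0.03,-0.05,0,0,0,0,0.085],[-0.03,-0.03,0,0,0,0,0.085],[-0.02,0,0,0,0,0,0.085],[0,0,0,0,0,0,0.085],[0,0,0,0,0,0,0.085]]'
python3 w.py w7; python3 - <<'E'
from h import *
d=np.load("w2.npy",allow_pickle=True).item();o=d["image"].copy();t=arm.get_image("top")
A=blob(d,"white",(270,180,330,330),o); print(A,[plane(d,A[0],z) for z in(62,66)])
cv2.imwrite("pics/w7.png",np.hstack([cv2.resize(o[:,:,::-1],(400,300)),cv2.resize(t["image"][:,:,::-1][195:315,320:480],(400,300))]))
E
```

```text
clock: 25.5
position: [463.0, -116.8, 254.7]
ee_rot: [-0.0, 1.0, -0.0, 0.005]
contact_force: [0.7, 0.1, -0.6]
gripper_width: 85.1
grasp_force: 0.0
clock: 26.4
position: [562.2, -362.1, 248.2]
ee_rot: [0.0, 1.0, 0.0, -0.001]
contact_force: [-0.2, 0.1, 0.1]
gripper_width: 85.1
grasp_force: 0.0
[ 484.64713968 -361.12503396  365.46166761]
(array([296.02036794, 306.48226018]), np.int32(1522), (array([293.83725929, 307.74903107]), (33.86733627319336, 69.72295379638672))) [array([ 649.7328713 , -381.78740168,   62.        ]), array([ 647.55683723, -381.51504612,   66.        ])]
```

View pics/w7.png

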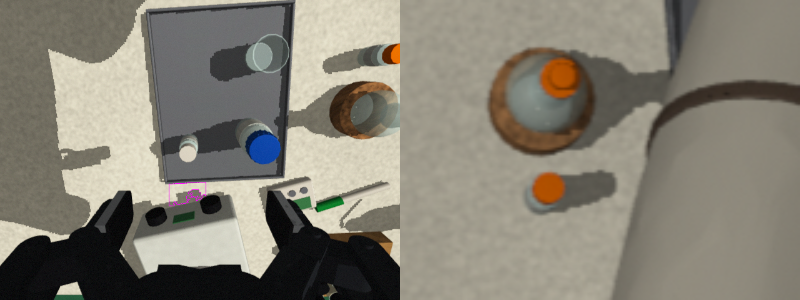

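The orange vial stands directly in front of the cork ring. The white cap at (301,246) → (590,-377.5), matching the two-view triangulation. The mask caught the balance instead, so I'm ignoring that value.

```bash
python3 -m pendant '[[-0.02,-0.015,0.01,0,0,0,0.085],[-0.008,0,0.04,0,0,0,0.085],[0,0,0.04,0,0,0,0.07],[0,0,0.04,0,0,0,0.07],[0,0,0.035,0,0,0,0.07],[0,0,0.02,0,0,0,0.07],[0,0,0.015,0,0,0,0.07],[0,0,0.005,0,0,0,0.07],[0,0,0,0,0,0,0.07],[0,0,0,0,0,0,0.07]]'
python3 -m pendant '[[0,0,0,0,0,0,0.055],[0,0,0,0,0,0,0.045],[0,0,0,0,0,0,0.035],[0,0,0,0,0,0,0.025],[0,0,0,0,0,0,0.02],[0,0,0,0,0,0,0.015],[0,0,0,0,0,0,0.015],[0,0,0,0,0,0,0.015]]'
```

```text
clock: 27.5
position: [591.5, -377.7, 45.1]
ee_rot: [-0.0, 1.0, -0.001, 0.001]
contact_force: [-0.1, -0.3, -0.4]
gripper_width: 69.8
grasp_force: 0.0
clock: 28.3
position: [590.9, -377.5, 44.0]
ee_rot: [0.0, 1.0, -0.0, 0.0]
contact_force: [-0.5, 1.0, 5.3]
gripper_width: 25.7
grasp_force: 58.9
```

```bash
python3 -m pendant '[[0,0,-0.005,0,0,0,0.015],[0,0,-0.02,0,0,0,0.015],[0,0,-0.035,0,0,0,0.015],[0,0,-0.04,0,0,0,0.015],[0,0,-0.04,0,0,0,0.015],[0,0.01,-0.025,0,0,0,0.015],[0.02,0.03,0,0,0,0,0.015],[0.03,0.045,0,0,0,0,0.015],[0.03,0.045,0,0,0,0,0.015],[0.02,0.045,0,0,0,0,0.015],[0.007,0.045,0,0,0,0,0.015],[0,0.045,0,0,0,0,0.015]]'
python3 -m pendant '[[0,0.045,0,0,0,0,0.015],[0,0.045,0,0,0,0,0.015],[0,0.045,0,0,0,0,0.015],[0,0.045,0,0,0,0,0.015],[0,0.03,0,0,0,0,0.015],[0,0.015,0,0,0,0,0.015],[0,0.007,0,0,0,0,0.015],[0,0,0,0,0,0,0.015],[0,0,0,0,0,0,0.015]]'
```

```text
clock: 29.5
position: [486.3, -117.7, 208.1]
ee_rot: [0.001, 1.0, 0.0, -0.0]
contact_force: [0.5, 0.3, -0.8]
gripper_width: 25.8
grasp_force: 59.0
clock: 30.4
position: [488.1, 111.9, 208.1]
ee_rot: [0.001, 1.0, -0.0, -0.0]
contact_force: [-0.6, -0.5, 0.1]
gripper_width: 26.0
grasp_force: 59.0
```

```bash
python3 -m pendant '[[0.0045,0.0095,0.01,0,0,0,0.015],[0,0,0.03,0,0,0,0.015],[0,0,0.04,0,0,0,0.015],[0,0,0.04,0,0,0,0.015],[0,0,0.025,0,0,0,0.015],[0,0,0.012,0,0,0,0.015],[0,0,0.005,0,0,0,0.015],[0,0,0,0,0,0,0.015],[0,0,0,0,0,0,0.015]]'
python3 -m pendant '[[0,0,0.002,0,0,0,0.015],[0,0,0,0,0,0,0.015]]';python3 -m pendant '[[0,0,0.001,0,0,0,0.015],[0,0,0,0,0,0,0.015]]'
```

```text
clock: 31.3
position: [484.2, 122.5, 46.9]
ee_rot: [0.0, 1.0, 0.0, 0.001]
contact_force: [-0.1, -0.1, -0.3]
gripper_width: 26.0
grasp_force: 59.0
clock: 31.5
position: [484.1, 122.5, 44.9]
ee_rot: [0.0, 1.0, 0.0, 0.001]
contact_force: [0.6, -1.2, -0.9]
gripper_width: 25.9
grasp_force: 59.0
clock: 31.7
position: [483.8, 122.4, 43.5]
ee_rot: [0.0, 1.0, 0.0, 0.0]
contact_force: [0.6, 0.4, -0.4]
gripper_width: 26.0
grasp_force: 59.0
```

```bash
python3 -m pendant '[[0,0,0.002,0,0,0,0.015],[0,0,0,0,0,0,0.015]]';python3 -m pendant '[[0,0,0.001,0,0,0,0.015],[0,0,0,0,0,0,0.015]]';python3 -m pendant '[[0,0,0.001,0,0,0,0.015],[0,0,0,0,0,0,0.015]]'
```

```text
clock: 31.9
position: [483.7, 122.3, 41.1]
ee_rot: [0.0, 1.0, -0.0, -0.0]
contact_force: [-0.3, 1.3, 0.3]
gripper_width: 26.1
grasp_force: 59.0
clock: 32.1
position: [483.8, 122.4, 40.1]
ee_rot: [0.0, 1.0, -0.0, -0.0]
contact_force: [-0.7, 0.5, 0.6]
gripper_width: 25.6
grasp_force: 59.0
clock: 32.3
position: [483.9, 122.4, 39.9]
ee_rot: [0.0, 1.0, -0.0, 0.0]
contact_force: [-2.2, -0.2, 5.3]
gripper_width: 25.8
grasp_force: 59.7
```

Contact. Release, rise, and fly to above the bottle.

```bash
python3 -m pendant '[[0,0,0,0,0,0,0.029],[0,0,0,0,0,0,0.031],[0,0,0,0,0,0,0.035],[0,0,0,0,0,0,0.045],[0,0,0,0,0,0,0.06],[0,0,0,0,0,0,0.06],[0,0,-0.01,0,0,0,0.06],[0,0,-0.03,0,0,0,0.06],[0,0,-0.05,0,0,0,0.06],[0,0,-0.05,0,0,0,0.07],[0,0,-0.05,0,0,0,0.08],[0,0,-0.02,0,0,0,0.085]]'
python3 -m pendant '[[0,-0.03,0,0,0,0,0.085],[-0.01,-0.05,0,0,0,0,0.085],[-0.02,-0.05,0,0,0,0,0.085],[-0.02,-0.05,0,0,0,0,0.085],[-0.02,-0.05,0,0,0,0,0.085],[-0.02,-0.05,0,0,0,0,0.085],[0,-0.05,0,0,0,0,0.085],[0,-0.04,0,0,0,0,0.085],[0,-0.02,0,0,0,0,0.085],[0,-0.01,0,0,0,0,0.085],[0,0,0,0,0,0,0.085],[0,0,0,0,0,0,0.085]]'
python3 w.py w8; python3 - <<'E'
from h import *
d=np.load("w2.npy",allow_pickle=True).item();t=arm.get_image("top");s=arm.get_image("scene")
A=blob(d,"blue",(0,0,640,440)); print(A, plane(d,A[0],92))
cv2.imwrite("pics/w8.png",np.hstack([cv2.resize(t["image"][:,:,::-1][180:330,220:420],(400,300)),cv2.resize(s["image"][:,:,::-1][150:330,220:460],(400,300))]))
E
```

```text
clock: 33.5
position: [485.6, 123.0, 255.9]
ee_rot: [-0.0, 1.0, 0.002, 0.005]
contact_force: [0.2, 0.3, 1.3]
gripper_width: 84.6
grasp_force: 0.0
clock: 34.7
position: [567.7, -261.5, 249.6]
ee_rot: [-0.0, 1.0, 0.0, 0.0]
contact_force: [-0.1, 0.5, 0.2]
gripper_width: 84.9
grasp_force: 0.0
[ 490.04433256 -260.58939088  366.7783025 ]
(array([291.9845173 , 228.04690346]), np.int32(2196), (array([291.98260498, 228.06182861]), (50.50729751586914, 53.493873596191406))) [ 572.26930546 -281.22451848   92.        ]
```

View pics/w8.png

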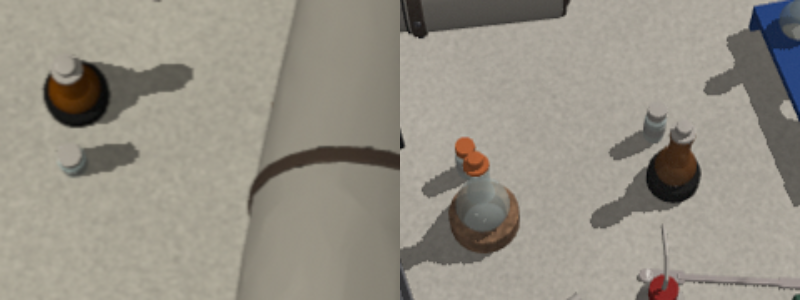

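Both flasks are seated and both vials stand upright in front. The bottle is at (572.5,-282). Grip its body.

```bash
python3 -m pendant '[[-0.005,-0.02,0.01,0,0,0,0.085],[0,0,0.03,0,0,0,0.085],[0,0,0.04,0,0,0,0.085],[0,0,0.04,0,0,0,0.085],[0,0,0.035,0,0,0,0.085],[0,0,0.02,0,0,0,0.085],[0,0,0.012,0,0,0,0.085],[0,0,0.004,0,0,0,0.085],[0,0,0,0,0,0,0.085],[0,0,0,0,0,0,0.085]]'
python3 -m pendant '[[0,0,0,0,0,0,0.07],[0,0,0,0,0,0,0.055],[0,0,0,0,0,0,0.045],[0,0,0,0,0,0,0.035],[0,0,0,0,0,0,0.03],[0,0,0,0,0,0,0.03],[0,0,0,0,0,0,0.03],[0,0,0,0,0,0,0.03]]'
```

```text
clock: 35.85
position: [573.8, -282.4, 59.8]
ee_rot: [-0.0, 1.0, -0.0, 0.001]
contact_force: [1.2, -0.1, 0.1]
gripper_width: 85.0
grasp_force: 0.0
clock: 36.65
position: [573.1, -282.5, 59.4]
ee_rot: [0.0, 1.0, -0.0, 0.001]
contact_force: [-2.2, 0.9, 5.1]
gripper_width: 44.5
grasp_force: 53.4
```

```bash
python3 -m pendant '[[0,0,-0.005,0,0,0,0.03],[0,0,-0.02,0,0,0,0.03],[0,0,-0.035,0,0,0,0.03],[0,0,-0.04,0,0,0,0.03],[0,0,-0.04,0,0,0,0.03],[0,0,-0.03,0,0,0,0.03],[0,0.015,-0.01,0,0,0,0.03],[0.008,0.035,0,0,0,0,0.03],[0.01,0.045,0,0,0,0,0.03],[0.01,0.045,0,0,0,0,0.03],[0,0.045,0,0,0,0,0.03],[0,0.045,0,0,0,0,0.03]]'
python3 -m pendant '[[0,0.03,0,0,0,0,0.03],[0,0.015,0,0,0,0,0.03],[0,0.008,0,0,0,0,0.03],[0,0,0,0,0,0,0.03],[0,0,0,0,0,0,0.03]]'
```

```text
clock: 37.85
position: [543.1, -50.1, 236.8]
ee_rot: [0.0, 1.0, 0.0, -0.001]
contact_force: [1.6, -0.2, -0.7]
gripper_width: 44.5
grasp_force: 53.9
clock: 38.35
position: [544.6, -0.1, 237.8]
ee_rot: [0.001, 1.0, -0.0, -0.001]
contact_force: [-0.2, 0.3, -1.4]
gripper_width: 44.2
grasp_force: 54.0
```

```bash
python3 -m pendant '[[0,0.0025,0.01,0,0,0,0.03],[0,0,0.03,0,0,0,0.03],[0,0,0.04,0,0,0,0.03],[0,0,0.04,0,0,0,0.03],[0,0,0.03,0,0,0,0.03],[0,0,0.015,0,0,0,0.03],[0,0,0.008,0,0,0,0.03],[0,0,0.003,0,0,0,0.03],[0,0,0,0,0,0,0.03],[0,0,0,0,0,0,0.03]]'
python3 -m pendant '[[0,0,0.002,0,0,0,0.03],[0,0,0,0,0,0,0.03]]';python3 -m pendant '[[0,0,0.001,0,0,0,0.03],[0,0,0,0,0,0,0.03]]'
```

```text
clock: 39.35
position: [545.6, 3.2, 63.3]
ee_rot: [0.0, 1.0, 0.0, 0.001]
contact_force: [0.1, -0.1, -1.4]
gripper_width: 44.8
grasp_force: 53.9
clock: 39.55
position: [545.0, 3.2, 60.8]
ee_rot: [0.0, 1.0, 0.0, 0.0]
contact_force: [-0.6, 0.5, -1.4]
gripper_width: 44.6
grasp_force: 53.9
clock: 39.75
position: [544.8, 3.2, 59.4]
ee_rot: [0.0, 1.0, 0.0, 0.0]
contact_force: [-0.7, -0.7, -1.0]
gripper_width: 44.7
grasp_force: 53.9
```

```bash
python3 -m pendant '[[0,0,0.002,0,0,0,0.03],[0,0,0,0,0,0,0.03]]';python3 -m pendant '[[0,0,0.001,0,0,0,0.03],[0,0,0,0,0,0,0.03]]';python3 -m pendant '[[0,0,0.001,0,0,0,0.03],[0,0,0,0,0,0,0.03]]'
```

```text
clock: 39.95
position: [544.7, 3.1, 57.0]
ee_rot: [0.0, 1.0, -0.0, -0.0]
contact_force: [0.6, 0.2, -1.7]
gripper_width: 44.7
grasp_force: 53.9
clock: 40.15
position: [544.8, 3.1, 56.2]
ee_rot: [0.0, 1.0, -0.0, -0.0]
contact_force: [-0.3, -0.5, -1.1]
gripper_width: 44.7
grasp_force: 53.9
clock: 40.35
position: [544.9, 3.2, 55.4]
ee_rot: [0.0, 1.0, -0.0, 0.0]
contact_force: [-0.6, -0.6, 0.4]
gripper_width: 44.4
grasp_force: 54.0
```

```bash
python3 -m pendant '[[0,0,0.001,0,0,0,0.03],[0,0,0,0,0,0,0.03]]'
```

```text
clock: 40.55
position: [544.9, 3.2, 55.4]
ee_rot: [-0.0, 1.0, -0.0, 0.0]
contact_force: [-1.8, 1.0, 5.7]
gripper_width: 44.4
grasp_force: 54.5
```

Contact. Release, rise and retreat for a final check.

```bash
python3 -m pendant '[[0,0,0,0,0,0,0.048],[0,0,0,0,0,0,0.05],[0,0,0,0,0,0,0.055],[0,0,0,0,0,0,0.065],[0,0,0,0,0,0,0.075],[0,0,0,0,0,0,0.075],[0,0,-0.01,0,0,0,0.075],[0,0,-0.03,0,0,0,0.075],[0,0,-0.05,0,0,0,0.075],[0,0,-0.05,0,0,0,0.075],[0,0,-0.05,0,0,0,0.075],[0,0,-0.02,0,0,0,0.075]]'
python3 -m pendant '[[0,-0.03,0,0,0,0,0.075],[0,-0.05,0,0,0,0,0.075],[0,-0.05,0,0,0,0,0.075],[0.02,-0.05,0,0,0,0,0.075],[0.02,-0.05,0,0,0,0,0.075],[0.02,-0.05,0,0,0,0,0.075],[0.02,-0.05,0,0,0,0,0.075],[0.02,-0.05,0,0,0,0,0.075],[0.02,-0.03,0,0,0,0,0.075],[0,0,0,0,0,0,0.075],[0,0,0,0,0,0,0.075]]'
cat > f.py <<'E'
from h import *
t=arm.get_image("top");s=arm.get_image("scene")
HSV["glassw"]=((0,0,150),(180,60,255))
L={"bottle":("blue",(290,180,360,270),(290,200,370,300)),"vo":("orange",(350,255,400,290),(200,200,254,240)),"Ls":("orange",(370,215,405,245),(246,230,280,262))}
T,S=t["image"].copy(),s["image"].copy()
for k,(c,a,b) in L.items():
    try:
        A=blob(t,c,a,T);B=blob(s,c,b,S);print(k,A[1],B[1],*tri(t,A[0],s,B[0]))
    except Exception as e: print(k,e)
cv2.imwrite("pics/f.png",np.hstack([cv2.resize(T[:,:,::-1][175:330,100:430],(400,300)),cv2.resize(S[:,:,::-1][120:330,220:520],(400,300))]))
E
python3 f.py
```

```text
clock: 41.75
position: [546.7, 3.2, 271.3]
ee_rot: [-0.0, 1.0, 0.001, 0.005]
contact_force: [0.2, 0.6, -0.5]
gripper_width: 74.9
grasp_force: 0.0
clock: 42.85
position: [431.2, -389.5, 264.8]
ee_rot: [0.001, 1.0, -0.0, 0.0]
contact_force: [0.6, 0.1, -0.1]
gripper_width: 75.2
grasp_force: 0.0
bottle 338 283 [544.38044704   2.51563363  90.32521666] 1.0323772962405546
vo 123 2 [ 459.92694141 -122.75789129   60.6954863 ] 11.774194148890786
Ls 168 196 [ 526.47287779 -117.14813446  147.22700517] 6.83179817016138
```

View pics/f.png

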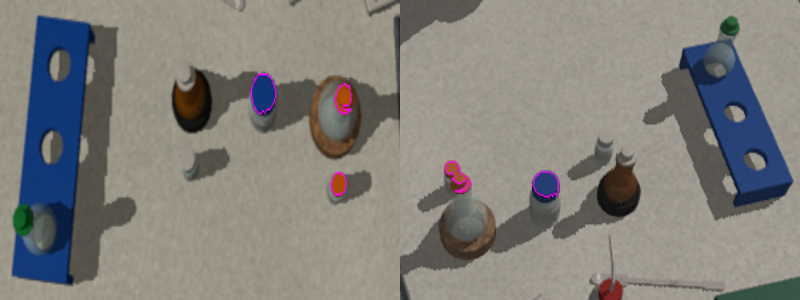

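Everything stands as asked. Bottle at (544,2.5), midway between the rings; flasks seated, vials in front, spare in the rack. The scene ROI merged the two orange caps, so I'm ignoring those numbers.

```bash
python3 -c "
from bench import arm
print(arm.job_done())"
```

```text
the job is handed in; nothing more can be done
None
```

I handed the job in at about 43 s: both flasks are upright in their rings, each vial stands about 20 mm in front of its ring, the solvent bottle is midway between the rings, and the spare flask is still in the rack.

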